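Load the tacking jig and latch its hold-down

TASK

Lay the two short steel tubes in the tacking jig, the square one in the wide pocket and the slimmer one in the narrow pocket, while the hold-down lever is up. Then reach in at a slant under the rod rack and press the lever's sprung pedal down past its hump until the detent holds it by itself, never pushing the jig, lever or rack with more than 40 N, and leave the long tube, screwdriver, hammer and wrench where they lie.

Things in the scene. Friction and masses are not known exactly. Their poses are not given: they have to be found in the camera images.
- jig: Dark steel tacking jig fixed to the bench: plate 225 x 315 x 15 mm with two tube pockets. Origin at bench level, 85 mm from the near (-x) and 150 mm from the -y plate edge; x away from the robot, y along the lever shaft, z up. Shaft axis at x 79, z 30 mm, in bearings 48 mm high. At the +y end an overhead rack of 10 mm bars on posts at x 133, y 93 and 157 mm.
- pocket_wide (a point): Centre of the wide pocket's floor (jig x 0, y -30, z 15 mm), axes as the jig's. 117 mm long along x, 37 mm wide, between 8 mm thick rails 12 mm high. With the lever up the hold-down stands clear beyond the pocket's far end, from x = 61 mm on, up to 80 mm above the bench; pressed down, its tip comes over the tube's far 10 mm.
- pocket_narrow (a point): Centre of the floor of the narrow pocket (jig x 0, y -112, z 15 mm), axes as the jig's. Like the wide pocket but 25 mm wide.
- wide_tube_center (a point): Middle of the square steel tube, 110 mm long (along its x), 32 mm wide (y), 32 mm high (z), about 0.3 kg, hollow. Goes in the wide pocket; when seated its middle is 16 mm above the pocket floor.
- wide_tube: The same square tube; origin at the centre of its underside.
- narrow_tube_center (a point): Middle of the rectangular steel tube, 110 mm long (along its x), 20 mm wide (y), 32 mm high (z), about 0.24 kg, hollow, standing on its narrow side. Goes in the narrow pocket; when seated its middle is 16 mm above the pocket floor.
- narrow_tube: The same rectangular tube; origin at the centre of its underside.
- lever (a joint): Angle of the hold-down lever: 0 = up (a spring returns it there), 0.6 rad = fully down on its stop. The spring resists with up to about 17 N at the pedal; past a hump near 0.53 rad a detent draws it on and holds it at 0.57 to 0.6. Shaft, pedal and two hold-downs are one piece; latched, the hold-downs are 1.5 mm above the seated tubes.
- pedal (a point): Centre of the pedal's top face: steel pad with rubber face, 45 mm long, 50 mm wide (y), on an arm from the shaft towards the robot, centre 114 mm before and 35 mm above the shaft axis when latched. In the jig's frame at x 5, y 125, z 123 mm when up (face leaning 0.6 rad), and x -35, z 65 mm (face level) when latched. Axes: the jig's when up, turning with the lever.
- rack_edge (a point): Middle of the overhead rack's near edge (jig x -45, y 125, z 265 mm). The fixed bar frame, from y 88 to 162 mm, reaches from there back to the posts and covers the pedal, so a tool pointing straight down cannot get there: lean it 35 to 45 degrees, the gripper's body out to the open +y side (or towards the robot), fingertips inwards.
- long_tube: A longer square steel tube, 190 x 32 x 32 mm, lying crosswise; does not fit the jig; leave it. Origin at the centre of its underside.
- screwdriver: A screwdriver lying along x between the two short tubes; leave it.
- hammer: A hammer lying at the left (+y) of the jig; leave it.
- wrench: A wrench lying close to the robot; leave it.

How it is judged:
By the outcome, as a careful person would: the job done as asked, in the order asked, and still so for the second after the job is handed in, with the robot touching nothing.
It also fails if it takes over 72 s, if anything falls off the work surface, if the arm or the gripper's body presses on something with over 40 N, if the wrist force passes 120 N, or if a joint passes its speed limit or range.

ROBOT

A 7-joint arm with a two-finger parallel gripper is mounted at the origin on the work surface. World frame = base frame: x ahead of the robot, y to its left, z up, the work surface at z = 0. Lengths are in m, angles in rad, forces in N, time in s.
With the tool pointing down it reaches from about 0.425 to 0.925 m from the base axis. Payload 6.8 kg.
Tool frame: the origin (TCP) lies between the finger pads, 19 mm behind the fingertips; this is the grasp point; z points along the fingers, y is the direction in which the jaws open and shut (so a half turn about z gives the same grasp; the last joint's range is limited). The gripper opens to 85 mm and grips with 20 to 120 N. Pads are 22 mm wide; open, the fingers measure 114 mm over their backs; the gripper's body (76 mm by 85 mm) begins 54 mm behind the grasp point. The pads swing forward as they close: fully open they stand 13 mm farther back than shut.
Start: joints at [1.163, 0.477, 0.022, 1.555, -0.011, 1.109, -0.083], TCP at [0.199, -0.645, 0.25] pointing down, gripper open.
Joint ranges: [-2.96, 2.96], [-0.34, 2.1], [-1.41, 1.46], [0.24, 2.44], [-1.37, 4.51], [0.17, 1.92], [-2.96, 2.96]. Speed limits (rad/s): [2.39, 2.39, 3.14, 3.14, 3.14, 3.14, 3.14].

INTERFACE

Orientations are given as a unit quaternion [w, x, y, z].
In Python, from station import monitor, cams, bot, finder gives the robot as it stands.
- The arm moves only by the tool jog_arm, never from a script. Its argument "plan" is a list of rows, each an object of numbers: "x", "y", "z": the shift along the tool's x, y, z as a fraction of full scale; "wx", "wy", "wz": the turn, a rotation vector about the tool's x, y, z as a fraction of full scale. A call has 1 to 12 rows; each row is the pose to reach, as a shift and turn from the pose measured when the call began, along the tool's axes at that moment, turning the shorter way round; what a row does not reach only later rows make up. Full scale, the value 1, is 20 cm for a shift and 180 degrees for a turn. A row lasts 1/12 s, in which the tool goes at most 41.7 mm and 7.16 degrees, less where a joint would pass 70% of its speed; a pose out of reach is approached as far as the arm can. A call with a number of a shift or a turn outside -1 to 1 is refused whole. A call with a gripper value outside its range is refused whole. "hand" is the opening, from -1 (shut) to 1 (fully open), set as the call begins (left out, the last holds). The fingers move at their own pace and stop on an object; "grip_force" is the grip in N (left out, the last holds). Time passes only in rows, so rows that repeat a pose let the fingers close. It gives the time, the measured TCP pose, the force and the opening at its end, in the units of the state.
- monitor.get_obs(): the state, without advancing time (a new reading comes with each control period).
- cams.read_camera(name): name is "scene" or "top"; returns the picture (480x640x3 uint8, red, green, blue); there is no depth.
- cams.get_calibration(name): a dict with "fx", "fy", "cx", "cy" (pixels), "distortion" ([k1, k2, p1, p2, k3] as OpenCV has them; the pictures are not rectified), "extrinsics" (4x4, takes a point from world to camera coordinates). Camera axes: x right, y down, z forward; pixel columns grow to the right and rows downward; lengths in m; the calibration is good to about 2 mm. A picture is of the moment at which its call begins. get_calibration takes no time and is no camera call.
- bot.hand_in(): hands the job in, once; it reports no verdict.
Trained networks look in the newest picture that a camera, given by its name, has taken for a name from the list of things; names that differ only in an ending like _2 or _b are one class to them, and where a whole thing is asked for, a point or a joint stands for the part that bears it (a point fixed in the world has none). Each returns a list of dicts, best first, with "confidence" (0 to 1); they miss things now and then, are a little off and sometimes report something else, mostly with a low value. They report only what shows in the picture. A call takes as long as a camera call.
- finder.find_in(camera, target): "bbox" ([left, top, width, height] in pixels, round what is visible of it).
- finder.place_of(camera, target): "location" ([column, row] in pixels: a listed point, or the origin of a listed thing).
The state is a dict: "t": time; "q": joint angles; "joint_vel": joint speeds; "joint_torque": joint torques, N m; "eef_pos": TCP position; "tool_rot": TCP orientation; "contact_force": force on the tool from outside, world axes, zero at the start; "torque": the same for the moment, N m; "gripper_width": opening from 0.0 (shut) to 1.0 (fully open).
Only numpy, scipy, OpenCV 4.12 (cv2) and the standard library are available. Lean on these libraries where they do the work, as an engineer would, in place of code of your own. Each camera call takes 0.05 s, during which the arm holds its last target. There are 200 camera calls.

## Working session

There is one attempt and no reset: what is moved stays moved. The work goes in short steps, Python scripts to look and compute and a tool call to move; the robot and the scene stay as the last step left them, time stands still between calls to the robot, and variables do not carry over. Pictures are saved under pics/ and viewed, about 8 in all and at most 12, crops included, and the job is handed in when it is done.

Besides the shell and the picture viewer there is one more tool, called after "Call:" as name(argument=value, ...) on one line, values as JSON. jog_arm: Moves the arm, as the interface text tells. Shift numbers are shares of 20 cm and turn numbers shares of 180 degrees, none past 1 either way. Its arguments: {"type":"object","properties":{"plan":{"type":"array","items":{"type":"object","properties":{"x":{"type":"number","minimum":-1,"maximum":1},"y":{"type":"number","minimum":-1,"maximum":1},"z":{"type":"number","minimum":-1,"maximum":1},"wx":{"type":"number","minimum":-1,"maximum":1},"wy":{"type":"number","minimum":-1,"maximum":1},"wz":{"type":"number","minimum":-1,"maximum":1}}}},"hand":{"type":"number"},"grip_force":{"type":"number"}},"required":["plan"]}

```bash
mkdir -p pics; ls; cat > h.py <<'E'
import numpy as np, cv2, json
from station import monitor, cams, bot, finder
from scipy.spatial.transform import Rotation as R
def cal(n):
    c=cams.get_calibration(n); K=np.array([[c['fx'],0,c['cx']],[0,c['fy'],c['cy']],[0,0,1.]])
    return K,np.array(c['distortion'],float),np.array(c['extrinsics'])
def proj(n,P):
    K,d,E=cal(n); r,_=cv2.Rodrigues(E[:3,:3])
    return cv2.projectPoints(np.array(P,float).reshape(-1,3),r,E[:3,3],K,d)[0][:,0]
def ray(n,uv):
    K,d,E=cal(n); u=cv2.undistortPoints(np.array([[uv]],float),K,d)[0,0]
    v=E[:3,:3].T@np.array([u[0],u[1],1]); o=-E[:3,:3].T@E[:3,3]; return o,v
def at_z(n,uv,z):
    o,v=ray(n,uv); return o+v*(z-o[2])/v[2]
def tri(uv1,uv2):
    o1,a=ray('scene',uv1);o2,b=ray('top',uv2)
    s=np.linalg.lstsq(np.stack([a,-b],1),o2-o1,rcond=None)[0]
    p,q=o1+a*s[0],o2+b*s[1]; return (p+q)/2,np.linalg.norm(p-q)
def pose():
    o=monitor.get_obs(); q=o['tool_rot']; return np.array(o['eef_pos']),R.from_quat([q[1],q[2],q[3],q[0]])
def go(p,Rt):
    """shift/turn fractions to target TCP pose"""
    P,r=pose(); print('d',np.round(r.inv().apply(np.array(p)-P)/.2,4),'w',np.round((r.inv()*Rt).as_rotvec()/np.pi,4))
E
python3 - <<'E'
from h import *
for n in('scene','top'):
    cv2.imwrite(f'pics/{n}0.png',cams.read_camera(n)[:,:,::-1])
    K,d,E=cal(n);print(n,K[0,0],-E[:3,:3].T@E[:3,3],d)
L={}
for t in['jig','pocket_wide','pocket_narrow','wide_tube_center','narrow_tube_center','pedal','rack_edge']:
    for n in('scene','top'):
        r=finder.place_of(n,t)[:2]; print(t,n,[(np.round(x['location'],1).tolist(),round(x['confidence'],2)) for x in r])
        if r:L[t,n]=r[0]['location']
    if (t,'scene') in L and (t,'top') in L: p,e=tri(L[t,'scene'],L[t,'top']);print('   ',p.round(4),e.round(4))
o=monitor.get_obs();print(o)
E
```

```text
pics
scene 593.6401956967077 [1.61981298 0.109664   0.92372331] [-0.00941811  0.          0.          0.          0.        ]
top 437.95406197933397 [0.31575123 0.03350564 1.14965246] [0.00712682 0.         0.         0.         0.        ]
jig scene [([365.4, 319.0], 0.91)]
jig top [([289.8, 215.9], 0.66)]
    [0.6338 0.1391 0.0043] 0.0101
pocket_wide scene [([352.9, 313.9], 0.88)]
pocket_wide top [([304.6, 211.4], 0.55), ([295.0, 214.7], 0.2)]
    [0.6438 0.1048 0.0254] 0.0013
pocket_narrow scene [([320.4, 309.9], 0.67), ([239.3, 265.2], 0.25)]
pocket_narrow top [([336.5, 218.0], 0.95)]
    [0.6341 0.025  0.0209] 0.0147
wide_tube_center scene [([155.5, 256.4], 0.84), ([439.5, 215.0], 0.5)]
wide_tube_center top [([490.6, 290.2], 0.61)]
    [ 0.479  -0.3957  0.0159] 0.0006
narrow_tube_center scene [([240.6, 262.0], 0.74)]
narrow_tube_center top [([411.0, 285.7], 0.63)]
    [ 0.472  -0.1863  0.0127] 0.008
pedal scene [([427.9, 286.6], 0.82)]
pedal top [([383.9, 329.0], 0.24)]
    [ 0.4095  0.081  -0.003 ] 0.4289
rack_edge scene [([440.4, 213.1], 0.75)]
rack_edge top [([223.6, 190.4], 0.97)]
    [0.6011 0.2648 0.276 ] 0.0054
{'t': 0.8, 'q': array([ 1.16287253,  0.47696072,  0.02238361,  1.55542344, -0.01148845,
        1.10931173, -0.08310127]), 'joint_vel': array([ 0.00056141, -0.00100137, -0.00038407, -0.0010791 , -0.00157606,
        0.00064268,  0.00127525]), 'joint_torque': array([-1.61679518e-04, -5.96254098e+01,  1.60607111e+00, -2.81530738e+01,
        1.25153663e-02,  1.29045718e-03,  2.27702614e-06]), 'eef_pos': array([ 0.19937447, -0.64488528,  0.25002403]), 'tool_rot': array([1.09235680e-05, 9.88784457e-01, 1.49349580e-01, 8.52073118e-06]), 'contact_force': array([ 0.44346146,  0.08223239, -0.60096527]), 'torque': array([-0.00837861, -0.00094982, -0.0082668 ]), 'gripper_width': 1.0022876558942666}
```

View pics/scene0.png

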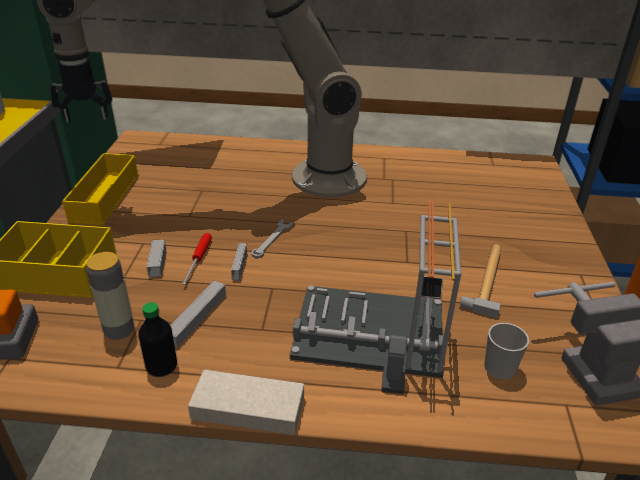

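View pics/top0.png

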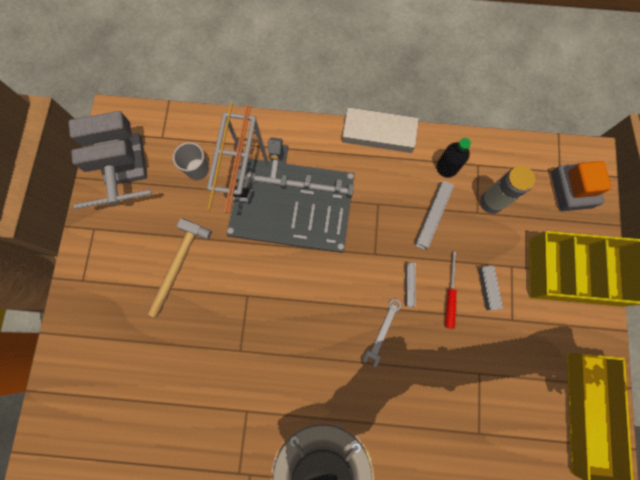

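Scene: the jig is at (370,325), the lever is up and its pedal is at (430,287). The wide tube is at (156,258), the narrow tube at (239,261) and the rack at (440,240). Top: the wide tube is at (491,288), the narrow at (411,285) and the jig plate at (290,205), slightly yawed. I'll enlarge both for edges.

```bash
python3 - <<'E'
from h import *
t=cv2.imread('pics/top0.png');s=cv2.imread('pics/scene0.png')
# crops
a=cv2.resize(t[150:260,215:365],None,fx=5,fy=5,interpolation=cv2.INTER_CUBIC) #750x550
cv2.imwrite('pics/c1.png',a)
b=cv2.resize(s[265:380,285:455],None,fx=4.6,fy=4.6,interpolation=cv2.INTER_CUBIC)
cv2.imwrite('pics/c2.png',b)
c=cv2.resize(t[255:315,395:510],None,fx=5,fy=5,interpolation=cv2.INTER_CUBIC)
d=cv2.resize(s[230:285,140:255],None,fx=5,fy=5,interpolation=cv2.INTER_CUBIC)
cv2.imwrite('pics/c3.png',np.vstack([c,d]))
E
```

```text
(no output)
```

View pics/c1.png

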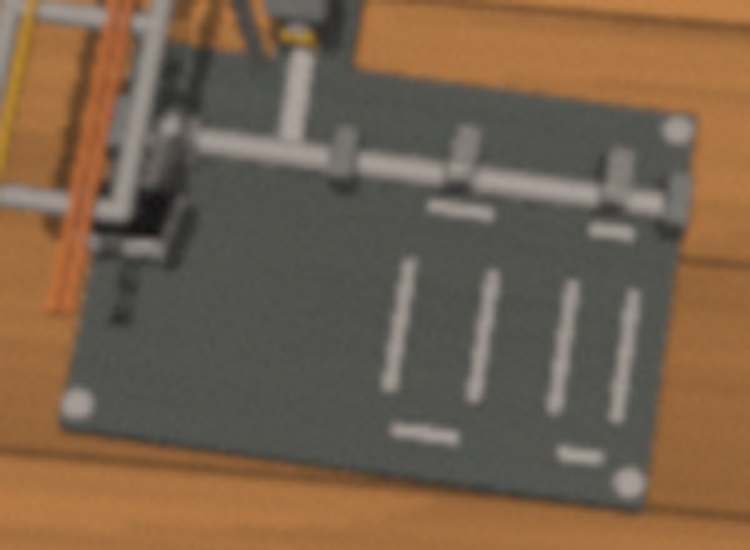

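View pics/c3.png

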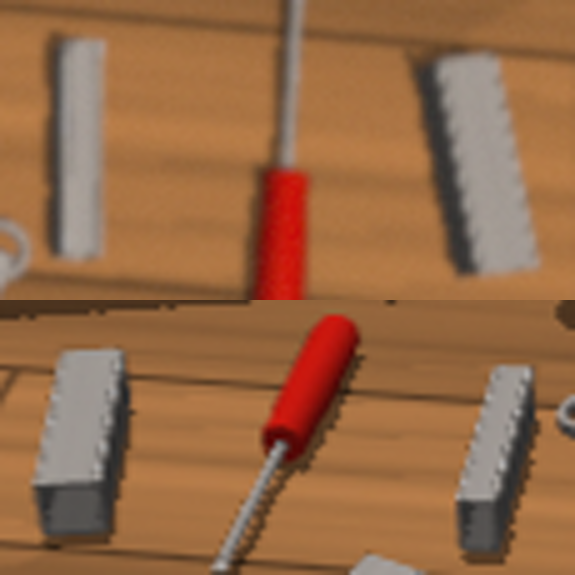

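Crops: in c1 the rails, end stops and plate corners are clear. In c3 the tube top faces are clear: wide centre ≈(487,163) and narrow ≈(84,149) in the top view.

View pics/c2.png

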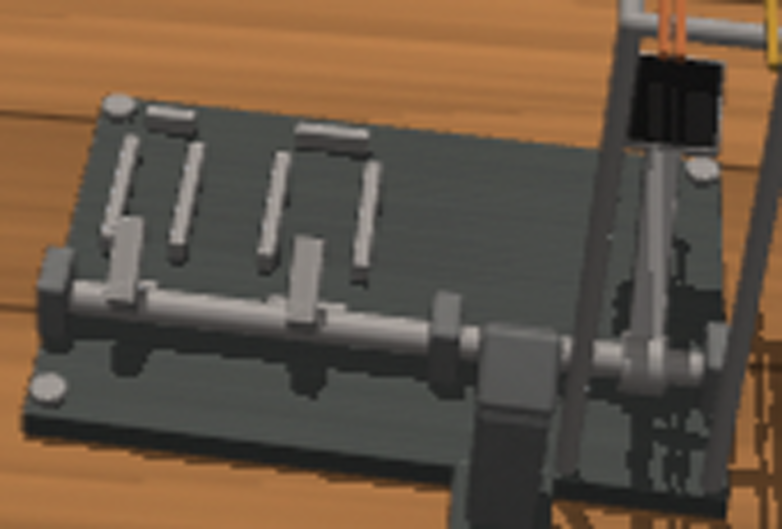

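c2 confirms the lever is up, with the black pedal pad at crop (676,103). The rails, near stops and plate corners are clear, so I'll fit the jig and tube poses.

```bash
cat >> h.py <<'E'
from scipy.optimize import least_squares
def fit(corr,x0,rep=True):
    """corr: {cam:[(localxyz mm,(u,v))]}; planar pose x,y,yaw"""
    def f(p,full=False):
        r=[]
        for n,l in corr.items():
            L=np.array([a for a,_ in l])/1000; W=R.from_euler('z',p[2]).apply(L)+[p[0],p[1],0]
            r.append(proj(n,W)-np.array([b for _,b in l]))
        return r if full else np.vstack(r).ravel()
    s=least_squares(f,x0,loss='soft_l1',x_scale=[.01,.01,.05])
    if rep:
        for n,r in zip(corr,f(s.x,True)):print(n,r.round(1).tolist())
    return s.x
def cr(c,o,k): return ((c[0]+.5)/k-.5+o[0],(c[1]+.5)/k-.5+o[1])
E
python3 - <<'E'
from h import *
T=lambda c:cr(c,(215,150),5); S=lambda c:cr(c,(285,265),4.6)
jt=[((0,-7.5,27),T((400,325))),((0,-52.5,27),T((483,336))),((0,-95.5,27),T((563,347))),((0,-128.5,27),T((625,356))),
((62.5,-30,27),T((461,211))),((-62.5,-30,27),T((425,434))),((62.5,-112,27),T((611,232))),((-62.5,-112,27),T((580,455))),
((-85,165,15),T((62,428))),((-85,-150,15),T((640,508))),((140,-150,15),T((693,115)))]
js=[((0,-95.5,27),S((187,195))),((0,-52.5,27),S((275,207))),((0,-7.5,27),S((367,216))),((-62.5,-112,27),S((171,112))),((-62.5,-30,27),S((332,132))),((-85,-150,15),S((105,97))),((140,-150,15),S((25,418))),((140,165,15),S((727,492)))]
for c in({'top':jt},{'scene':js},{'top':jt,'scene':js}): J=fit(c,[.63,.14,0]);print('JIG',J.round(4))
T=lambda c:cr(c,(395,255),5); S=lambda c:cr((c[0],c[1]-300),(140,230),5)
def tube(w,tc,sc,x0):
    # order: far+y(top img upper left), far-y, near-y, near+y
    C=[(55,w/2,32),(55,-w/2,32),(-55,-w/2,32),(-55,w/2,32)]
    a=[(p,T(c)) for p,c in zip(C,tc)]; b=[(p,S(c)) for p,c in zip(C,sc)]
    for c in({'top':a},{'scene':b},{'top':a,'scene':b}): r=fit(c,x0);print('TUBE',r.round(4))
    return r
W=tube(32,[(437,62),(497,55),(538,263),(477,272)],[(100,483),(36,485),(62,352),(126,350)],[.48,-.39,.1])
N=tube(20,[(66,40),(104,38),(101,258),(63,259)],[(495,500),(457,500),(497,368),(534,368)],[.47,-.186,0])
np.save('poses.npy',[J,W,N])
def jw(p): return R.from_euler('z',J[2]).apply(np.array(p)/1000)+[J[0],J[1],0]
S=lambda c:cr(c,(285,265),4.6)
print('pedal pred',proj('scene',jw((5,125,123))),'seen',S((676,103)))
print('rack pred',proj('scene',jw((-45,125,265))),proj('top',jw((-45,125,265))))
for p in[(0,-30,15),(0,-112,15),(5,125,123),(-35,125,65)]:print(p,jw(p).round(4))
E
```

```text
top [[0.1, -1.5], [0.2, -1.4], [0.2, -1.4], [0.1, -1.5], [-0.3, 0.4], [-0.2, 0.4], [-0.1, 0.3], [-0.3, 0.6], [-1.2, 0.7], [0.7, 1.2], [0.7, 0.4]]
JIG [ 0.6367  0.1373 -0.052 ]
scene [[-0.1, 0.7], [-0.1, 0.1], [0.0, 0.3], [-0.2, -0.0], [0.0, -0.8], [-0.5, -0.6], [-0.2, -0.8], [1.5, 0.6]]
JIG [ 0.6363  0.1381 -0.0438]
top [[-0.1, -1.5], [0.0, -1.4], [0.0, -1.5], [-0.1, -1.6], [-0.5, 0.4], [-0.2, 0.5], [-0.4, 0.2], [-0.3, 0.5], [-1.2, 1.0], [0.7, 1.0], [0.4, 0.3]]
scene [[-0.3, 0.6], [-0.3, 0.1], [-0.1, 0.3], [-0.2, -0.1], [-0.0, -0.8], [-0.5, -0.8], [-0.6, -1.0], [1.0, 0.9]]
JIG [ 0.6365  0.1377 -0.0478]
top [[-0.2, -0.6], [0.0, -0.4], [0.2, 0.8], [-0.1, 0.3]]
TUBE [ 0.4853 -0.3929  0.193 ]
scene [[0.4, -0.1], [-0.5, 0.2], [0.0, 0.1], [0.0, -0.1]]
TUBE [ 0.4844 -0.3909  0.2014]
top [[-0.7, -0.4], [-0.5, -0.3], [-0.1, 0.9], [-0.4, 0.5]]
scene [[-0.1, -0.1], [-1.0, 0.2], [-0.3, 0.1], [-0.3, -0.1]]
TUBE [ 0.4847 -0.3918  0.1974]
top [[-0.1, 0.1], [-0.0, 1.0], [0.2, -0.2], [-0.1, -0.8]]
TUBE [ 0.4738 -0.1872  0.032 ]
scene [[0.4, 0.5], [-0.3, 0.0], [-0.2, -0.5], [0.2, -0.1]]
TUBE [ 0.4737 -0.1852  0.0296]
top [[-0.5, 0.2], [-0.4, 1.0], [-0.2, -0.1], [-0.5, -0.8]]
scene [[-0.0, 0.4], [-0.7, -0.0], [-0.6, -0.5], [-0.2, -0.1]]
TUBE [ 0.4736 -0.1862  0.0315]
pedal pred [[429.76686485 286.31410931]] seen (431.5652173913044, 287.0)
rack pred [[438.18671362 216.88724104]] [[223.21432834 193.52243153]]
(0, -30, 15) [0.635  0.1078 0.015 ]
(0, -112, 15) [0.6311 0.0258 0.015 ]
(5, 125, 123) [0.6474 0.2623 0.123 ]
(-35, 125, 65) [0.6075 0.2643 0.065 ]
```

Both cameras agree to about 1–2 mm, so I'll start moving. First the wide tube, which I'll grasp 35 mm above its underside so the fingertips stay clear of the rails.

```bash
cat >> h.py <<'E'
Jg,Wt,Nt=np.load('poses.npy') if __import__('os').path.exists('poses.npy') else (0,0,0)
def down(yaw): return R.from_euler('z',yaw)*R.from_euler('x',np.pi)
def jw(p,J=None):
    J=Jg if J is None else J
    return R.from_euler('z',J[2]).apply(np.array(p)/1000)+[J[0],J[1],0]
E
python3 - <<'E'
from h import *
go([.35,-.51,.15],down(Wt[2]));go([Wt[0],Wt[1],.12],down(Wt[2]))
E
```

```text
d [ 0.9187 -0.4219  0.5001] w [ 0.     -0.      0.0326]
d [ 1.7365 -0.7875  0.6501] w [ 0.     -0.      0.0326]
```

Call:
jog_arm(plan=[{"x":0.2,"y":-0.09,"z":0.1,"wz":0.03},{"x":0.4,"y":-0.18,"z":0.2,"wz":0.0326},{"x":0.6,"y":-0.27,"z":0.3,"wz":0.0326},{"x":0.8,"y":-0.36,"z":0.4,"wz":0.0326},{"x":1,"y":-0.45,"z":0.5,"wz":0.0326},{"x":1,"y":-0.6,"z":0.6,"wz":0.0326}], hand=0.4)

```text
invalid input at $.plan[0]: expected keys x, y, z, wx, wy, wz
```

```bash
python3 - <<'E'
from h import *
print(pose()[0],monitor.get_obs()['t'],monitor.get_obs()['gripper_width']);go([Wt[0],Wt[1],.09],down(Wt[2]));go([Wt[0],Wt[1],.035],down(Wt[2]))
E
```

```text
[ 0.19937447 -0.64488528  0.25002403] 0.8 1.0022876558942666
d [ 1.7365 -0.7875  0.8001] w [ 0.     -0.      0.0326]
d [ 1.7365 -0.7875  1.0751] w [ 0.     -0.      0.0326]
```

Call:
jog_arm(plan=[{"x":0.2,"y":-0.09,"z":0.1,"wx":0,"wy":0,"wz":0.03},{"x":0.4,"y":-0.18,"z":0.2,"wx":0,"wy":0,"wz":0.0326},{"x":0.6,"y":-0.27,"z":0.3,"wx":0,"wy":0,"wz":0.0326},{"x":0.8,"y":-0.36,"z":0.4,"wx":0,"wy":0,"wz":0.0326},{"x":1,"y":-0.45,"z":0.5,"wx":0,"wy":0,"wz":0.0326},{"x":1,"y":-0.6,"z":0.6,"wx":0,"wy":0,"wz":0.0326}], hand=0.4)

```text
t: 1.3
eef_pos: [0.3564, -0.4858, 0.1411]
tool_rot: [0.002, 0.995, 0.1, 0.002]
contact_force: [0.5, -0.7, 0.3]
gripper_width: 0.703
```

```bash
python3 - <<'E'
from h import *
print(pose()[0],monitor.get_obs()['t'],monitor.get_obs()['gripper_width']);go([Wt[0],Wt[1],.09],down(Wt[2]));go([Wt[0],Wt[1],.035],down(Wt[2]))
E
```

```text
[ 0.35638727 -0.4857905   0.14114089] 1.3 0.7028730764468542
d [ 0.721  -0.3336  0.2575] w [ 0.0014 -0.0014  0.001 ]
d [ 0.7198 -0.3348  0.5325] w [ 0.0014 -0.0014  0.001 ]
```

Call:
jog_arm(plan=[{"x":0.2,"y":-0.09,"z":0.06,"wx":0.001,"wy":-0.001,"wz":0.001},{"x":0.4,"y":-0.18,"z":0.13,"wx":0.001,"wy":-0.001,"wz":0.001},{"x":0.6,"y":-0.27,"z":0.2,"wx":0.001,"wy":-0.001,"wz":0.001},{"x":0.72,"y":-0.334,"z":0.26,"wx":0.0014,"wy":-0.0014,"wz":0.001},{"x":0.72,"y":-0.334,"z":0.26,"wx":0.0014,"wy":-0.0014,"wz":0.001},{"x":0.72,"y":-0.335,"z":0.4,"wx":0.0014,"wy":-0.0014,"wz":0.001},{"x":0.72,"y":-0.335,"z":0.53,"wx":0.0014,"wy":-0.0014,"wz":0.001},{"x":0.72,"y":-0.335,"z":0.53,"wx":0.0014,"wy":-0.0014,"wz":0.001},{"x":0.72,"y":-0.335,"z":0.53,"wx":0.0014,"wy":-0.0014,"wz":0.001}])

```text
t: 2.05
eef_pos: [0.4836, -0.3913, 0.0346]
tool_rot: [-0.001, 0.995, 0.099, -0.001]
contact_force: [-0.1, -0.8, 0.6]
gripper_width: 0.701
```

```bash
python3 - <<'E'
from h import *
print(pose()[0],monitor.get_obs()['t'],monitor.get_obs()['gripper_width']);go([Wt[0],Wt[1],.035],down(Wt[2]));
E
```

```text
[ 0.48363754 -0.39134283  0.03458404] 2.05 0.7005239591832478
d [ 0.0046  0.0035 -0.0021] w [-0.0007  0.0007 -0.    ]
```

Close to 1 mm; now close and lift.

Call:
jog_arm(plan=[{"x":0.005,"y":0.003,"z":0,"wx":0,"wy":0,"wz":0},{"x":0.005,"y":0.003,"z":0,"wx":0,"wy":0,"wz":0},{"x":0.005,"y":0.003,"z":0,"wx":0,"wy":0,"wz":0},{"x":0.005,"y":0.003,"z":0,"wx":0,"wy":0,"wz":0},{"x":0.005,"y":0.003,"z":0,"wx":0,"wy":0,"wz":0},{"x":0.005,"y":0.003,"z":0,"wx":0,"wy":0,"wz":0},{"x":0.005,"y":0.003,"z":0,"wx":0,"wy":0,"wz":0},{"x":0.005,"y":0.003,"z":0,"wx":0,"wy":0,"wz":0}], hand=-0.6, grip_force=60)

```text
t: 2.72
eef_pos: [0.4857, -0.3926, 0.0366]
tool_rot: [-0.0, 0.995, 0.098, -0.0]
contact_force: [-1.1, 0.9, 6.7]
gripper_width: 0.352
```

Call:
jog_arm(plan=[{"x":0,"y":0,"z":-0.15,"wx":0,"wy":0,"wz":0},{"x":0,"y":0,"z":-0.3,"wx":0,"wy":0,"wz":0},{"x":0,"y":0,"z":-0.45,"wx":0,"wy":0,"wz":0},{"x":0,"y":0,"z":-0.5,"wx":0,"wy":0,"wz":0}])

```text
t: 3.05
eef_pos: [0.4874, -0.3942, 0.1415]
tool_rot: [0.002, 0.995, 0.098, 0.003]
contact_force: [0.7, 0.1, -3.5]
gripper_width: 0.356
```

```bash
python3 - <<'E'
from h import *
print(pose()[0],monitor.get_obs()['t'],monitor.get_obs()['gripper_width']*85);w=jw((0,-30,15));y=Jg[2];print(w);go([w[0],w[1],.13],down(y))
E
```

```text
[ 0.48743582 -0.39419402  0.14154388] 3.05 30.237190991880095
[0.63504461 0.10775572 0.015     ]
d [ 1.2135 -2.3176  0.0521] w [ 0.0014 -0.0017  0.0778]
```

Call:
jog_arm(plan=[{"x":0.1,"y":-0.18,"z":0,"wx":0.001,"wy":-0.001,"wz":0.03},{"x":0.2,"y":-0.36,"z":0,"wx":0.001,"wy":-0.001,"wz":0.06},{"x":0.3,"y":-0.54,"z":0,"wx":0.001,"wy":-0.001,"wz":0.078},{"x":0.4,"y":-0.72,"z":0,"wx":0.001,"wy":-0.001,"wz":0.078},{"x":0.5,"y":-0.9,"z":0,"wx":0.001,"wy":-0.001,"wz":0.078},{"x":0.55,"y":-1,"z":0,"wx":0.001,"wy":-0.001,"wz":0.078}])

```text
t: 3.55
eef_pos: [0.5575, -0.1701, 0.1405]
tool_rot: [-0.001, 1.0, -0.021, 0.001]
contact_force: [0.6, 0.2, -3.6]
gripper_width: 0.357
```

```bash
python3 - <<'E'
from h import *
print(pose()[0]);w=jw((0,-30,15));y=Jg[2];print(w);go([w[0],w[1],.13],down(y))
E
```

```text
[ 0.5574967  -0.17010157  0.140542  ]
[0.63504461 0.10775572 0.015     ]
d [ 0.3278 -1.4045  0.0564] w [-0.0007 -0.0008  0.0016]
```

Call:
jog_arm(plan=[{"x":0.05,"y":-0.2,"z":0,"wx":-0.0007,"wy":-0.0008,"wz":0.0016},{"x":0.09,"y":-0.4,"z":0.01,"wx":-0.0007,"wy":-0.0008,"wz":0.0016},{"x":0.14,"y":-0.6,"z":0.02,"wx":-0.0007,"wy":-0.0008,"wz":0.0016},{"x":0.19,"y":-0.8,"z":0.03,"wx":-0.0007,"wy":-0.0008,"wz":0.0016},{"x":0.23,"y":-1,"z":0.03,"wx":-0.0007,"wy":-0.0008,"wz":0.0016}])

```text
t: 3.97
eef_pos: [0.6108, 0.0259, 0.1342]
tool_rot: [0.0, 1.0, -0.024, -0.0]
contact_force: [1.5, -0.6, -3.5]
gripper_width: 0.36
```

```bash
python3 - <<'E'
from h import *
print(pose()[0]);w=jw((0,-30,15));y=Jg[2];print(w);go([w[0],w[1],.13],down(y));go([w[0],w[1],.09],down(y))
E
```

```text
[0.61082145 0.02594512 0.13415751]
[0.63504461 0.10775572 0.015     ]
d [ 0.1013 -0.4144  0.0205] w [ 0.0001  0.0003 -0.0001]
d [ 0.1015 -0.4145  0.2205] w [ 0.0001  0.0003 -0.0001]
```

Call:
jog_arm(plan=[{"x":0.05,"y":-0.2,"z":0.01,"wx":0,"wy":0,"wz":0},{"x":0.1,"y":-0.4,"z":0.02,"wx":0,"wy":0,"wz":0},{"x":0.101,"y":-0.414,"z":0.02,"wx":0,"wy":0,"wz":0},{"x":0.101,"y":-0.414,"z":0.1,"wx":0,"wy":0,"wz":0},{"x":0.101,"y":-0.414,"z":0.22,"wx":0,"wy":0,"wz":0},{"x":0.101,"y":-0.414,"z":0.22,"wx":0,"wy":0,"wz":0},{"x":0.101,"y":-0.414,"z":0.22,"wx":0,"wy":0,"wz":0}])

```text
t: 4.55
eef_pos: [0.6332, 0.1069, 0.0884]
tool_rot: [0.001, 1.0, -0.024, -0.003]
contact_force: [-0.7, -0.3, -2.4]
gripper_width: 0.355
```

```bash
python3 - <<'E'
from h import *
print(pose()[0]);w=jw((0,-30,15));y=Jg[2];go([w[0],w[1],.09],down(y))
t=cams.read_camera('top')[:,:,::-1];s=cams.read_camera('scene')[:,:,::-1]
a=cv2.resize(t[165:255,235:365],None,fx=5,fy=5,interpolation=cv2.INTER_CUBIC)[:300]
p0=pose()[0]; c=R.from_euler('z',Jg[2])
b=s[250:370,290:420]
b=cv2.resize(b,None,fx=5,fy=5,interpolation=cv2.INTER_CUBIC)
# predicted tube outline: bottom at TCP-0.0355
C=np.array([[sx*.055,sy*.016,z] for z in(-.0355,-.0035) for sx,sy in((1,1),(1,-1),(-1,-1),(-1,1))]); P=c.apply(C)+p0
u=((proj('scene',P)+.5-[290,250])*5-.5).round().astype(int)
for q in(u[:4],u[4:]): cv2.polylines(b,[q],True,(0,255,0),1)
cv2.imwrite('pics/hov.png',b)
for t_ in ('wide_tube_center',):
  for n in('scene','top'):print(n,[(np.round(x['location'],1).tolist(),round(x['confidence'],2)) for x in finder.place_of(n,t_)[:2]])
print(proj('scene',[p0-[0,0,.0195]]),proj('top',[p0-[0,0,.0195]]))
E
```

```text
[0.63319741 0.10686754 0.08841578]
d [ 0.009  -0.0049 -0.008 ] w [ 0.0006  0.0017 -0.0002]
scene [([354.9, 294.4], 0.57)]
top []
[[354.97237038 295.71720745]] [[302.43626113 209.36355354]]
```

View pics/hov.png

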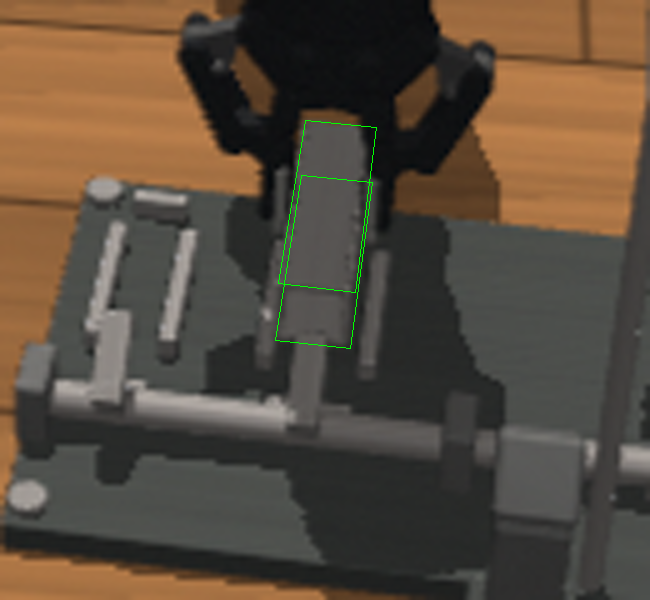

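The held tube matches its predicted outline, with the front face at about (278–352, 285–345) and the rails either side. I'll descend.

Call:
jog_arm(plan=[{"x":0.009,"y":-0.005,"z":0.0,"wx":0,"wy":0.001,"wz":0},{"x":0.009,"y":-0.005,"z":0.04,"wx":0,"wy":0.001,"wz":0},{"x":0.009,"y":-0.005,"z":0.08,"wx":0,"wy":0.001,"wz":0},{"x":0.009,"y":-0.005,"z":0.12,"wx":0,"wy":0.001,"wz":0},{"x":0.009,"y":-0.005,"z":0.14,"wx":0,"wy":0.001,"wz":0},{"x":0.009,"y":-0.005,"z":0.14,"wx":0,"wy":0.001,"wz":0}])

```text
t: 5.25
eef_pos: [0.6365, 0.1081, 0.0616]
tool_rot: [0.0, 1.0, -0.024, 0.001]
contact_force: [0.1, -0.1, -3.2]
gripper_width: 0.356
```

```bash
python3 - <<'E'
from h import *
print(pose()[0]);w=jw((0,-30,15));y=Jg[2];go([w[0],w[1],.0505],down(y));o=monitor.get_obs();print(o['contact_force'],o['torque'])
E
```

```text
[0.63647508 0.10809555 0.06157608]
d [-0.0071  0.002   0.0554] w [ 0.0002 -0.0004 -0.0003]
[ 0.10470943 -0.14120826 -3.21988284] [ 0.03824157  0.03612718 -0.00492104]
```

Call:
jog_arm(plan=[{"x":-0.007,"y":0.002,"z":0.012,"wx":0,"wy":0,"wz":0},{"x":-0.007,"y":0.002,"z":0.024,"wx":0,"wy":0,"wz":0},{"x":-0.007,"y":0.002,"z":0.036,"wx":0,"wy":0,"wz":0},{"x":-0.007,"y":0.002,"z":0.045,"wx":0,"wy":0,"wz":0},{"x":-0.007,"y":0.002,"z":0.045,"wx":0,"wy":0,"wz":0}])

```text
t: 5.67
eef_pos: [0.6349, 0.1078, 0.0522]
tool_rot: [0.0, 1.0, -0.024, 0.0]
contact_force: [-0.0, 0.6, -3.5]
gripper_width: 0.356
```

Call:
jog_arm(plan=[{"x":0,"y":0,"z":0.006,"wx":0,"wy":0,"wz":0},{"x":0,"y":0,"z":0.006,"wx":0,"wy":0,"wz":0}])

```text
t: 5.83
eef_pos: [0.6352, 0.1078, 0.0516]
tool_rot: [0.0, 1.0, -0.024, 0.001]
contact_force: [-1.2, -0.6, 1.0]
gripper_width: 0.358
```

Call:
jog_arm(plan=[{"x":0,"y":0,"z":0,"wx":0,"wy":0,"wz":0},{"x":0,"y":0,"z":0,"wx":0,"wy":0,"wz":0},{"x":0,"y":0,"z":0,"wx":0,"wy":0,"wz":0},{"x":0,"y":0,"z":0,"wx":0,"wy":0,"wz":0},{"x":0,"y":0,"z":-0.1,"wx":0,"wy":0,"wz":0},{"x":0,"y":0,"z":-0.25,"wx":0,"wy":0,"wz":0},{"x":0,"y":0,"z":-0.4,"wx":0,"wy":0,"wz":0},{"x":0,"y":0.2,"z":-0.4,"wx":0,"wy":0,"wz":0},{"x":-0.1,"y":0.4,"z":-0.4,"wx":0,"wy":0,"wz":0},{"x":-0.2,"y":0.6,"z":-0.4,"wx":0,"wy":0,"wz":0},{"x":-0.3,"y":0.8,"z":-0.4,"wx":0,"wy":0,"wz":0},{"x":-0.4,"y":1,"z":-0.4,"wx":0,"wy":0,"wz":0}], hand=0.2)

```text
t: 6.83
eef_pos: [0.5504, -0.0789, 0.1319]
tool_rot: [0.0, 1.0, -0.024, 0.001]
contact_force: [0.4, -1.3, -0.2]
gripper_width: 0.595
```

```bash
python3 - <<'E'
from h import *
print(pose()[0]);go([Nt[0],Nt[1],.09],down(Nt[2]));go([Nt[0],Nt[1],.035],down(Nt[2]))
t=cams.read_camera('top')[:,:,::-1];s=cams.read_camera('scene')[:,:,::-1]
a=cv2.resize(t[165:255,235:365],None,fx=5,fy=5,interpolation=cv2.INTER_CUBIC)
b=cv2.resize(s[250:370,290:420],None,fx=5,fy=5,interpolation=cv2.INTER_CUBIC)
cv2.imwrite('pics/placed1.png',np.hstack([a[:,150:550],b[100:550,:390]]))
E
```

```text
[ 0.55044288 -0.07887416  0.13193323]
d [-0.3581  0.5544  0.2093] w [ 0.0003 -0.0007 -0.0255]
d [-0.3587  0.5542  0.4843] w [ 0.0003 -0.0007 -0.0255]
```

View pics/placed1.png

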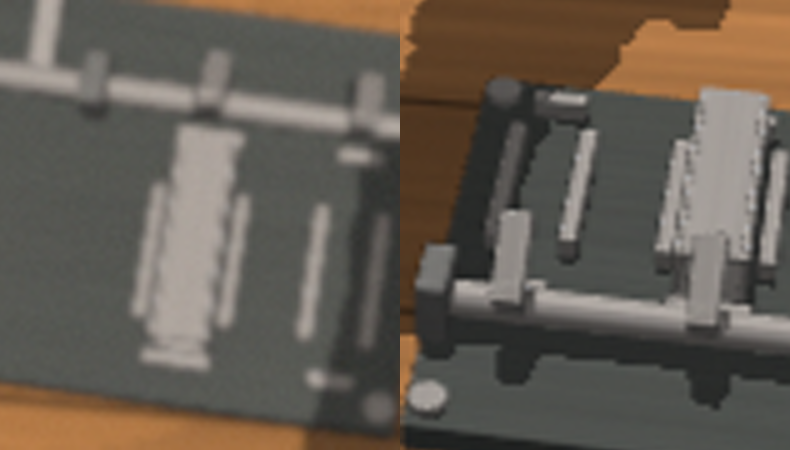

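The wide tube sits between its rails and stops, at (195,240) in the left view, and looks seated. Next the narrow tube.

Call:
jog_arm(plan=[{"x":-0.12,"y":0.18,"z":0.05,"wx":0,"wy":0,"wz":-0.0255},{"x":-0.24,"y":0.37,"z":0.1,"wx":0,"wy":0,"wz":-0.0255},{"x":-0.358,"y":0.554,"z":0.2,"wx":0,"wy":0,"wz":-0.0255},{"x":-0.358,"y":0.554,"z":0.21,"wx":0,"wy":0,"wz":-0.0255},{"x":-0.358,"y":0.554,"z":0.25,"wx":0,"wy":0,"wz":-0.0255},{"x":-0.358,"y":0.554,"z":0.37,"wx":0,"wy":0,"wz":-0.0255},{"x":-0.358,"y":0.554,"z":0.48,"wx":0,"wy":0,"wz":-0.0255},{"x":-0.358,"y":0.554,"z":0.48,"wx":0,"wy":0,"wz":-0.0255},{"x":-0.358,"y":0.554,"z":0.48,"wx":0,"wy":0,"wz":-0.0255}])

```text
t: 7.68
eef_pos: [0.4691, -0.1916, 0.0357]
tool_rot: [0.002, 1.0, 0.011, -0.002]
contact_force: [0.0, 0.2, -0.2]
gripper_width: 0.6
```

```bash
python3 - <<'E'
from h import *
print(pose()[0]);go([Nt[0],Nt[1],.035],down(Nt[2]))
E
```

```text
[ 0.46911256 -0.19161368  0.03574353]
d [ 0.0231 -0.0267  0.0035] w [ 0.0012  0.0011 -0.0032]
```

Call:
jog_arm(plan=[{"x":0.023,"y":-0.027,"z":0.002,"wx":0.001,"wy":0.001,"wz":-0.003},{"x":0.023,"y":-0.027,"z":0.002,"wx":0.001,"wy":0.001,"wz":-0.003},{"x":0.023,"y":-0.027,"z":0.002,"wx":0.001,"wy":0.001,"wz":-0.003}])

```text
t: 7.93
eef_pos: [0.4751, -0.1855, 0.0364]
tool_rot: [0.0, 1.0, 0.016, 0.001]
contact_force: [0.7, -0.3, 0.5]
gripper_width: 0.606
```

```bash
python3 - <<'E'
from h import *
print(pose()[0]);go([Nt[0],Nt[1],.035],down(Nt[2]))
E
```

```text
[ 0.47505595 -0.18554691  0.03644743]
d [-0.0073  0.0029  0.0072] w [ 0.0003 -0.0006  0.0003]
```

Call:
jog_arm(plan=[{"x":-0.006,"y":0.003,"z":0.006,"wx":0,"wy":0,"wz":0},{"x":-0.006,"y":0.003,"z":0.006,"wx":0,"wy":0,"wz":0},{"x":-0.006,"y":0.003,"z":0.006,"wx":0,"wy":0,"wz":0},{"x":-0.006,"y":0.003,"z":0.006,"wx":0,"wy":0,"wz":0},{"x":-0.006,"y":0.003,"z":0.006,"wx":0,"wy":0,"wz":0},{"x":-0.006,"y":0.003,"z":0.006,"wx":0,"wy":0,"wz":0},{"x":-0.006,"y":0.003,"z":0.006,"wx":0,"wy":0,"wz":0},{"x":-0.006,"y":0.003,"z":0.006,"wx":0,"wy":0,"wz":0}], hand=-0.8, grip_force=60)

```text
t: 8.6
eef_pos: [0.4741, -0.1862, 0.0359]
tool_rot: [0.0, 1.0, 0.016, 0.001]
contact_force: [-0.9, 0.5, 6.5]
gripper_width: 0.219
```

Call:
jog_arm(plan=[{"x":0,"y":0,"z":-0.15,"wx":0,"wy":0,"wz":0},{"x":0,"y":0,"z":-0.3,"wx":0,"wy":0,"wz":0},{"x":0,"y":0,"z":-0.45,"wx":0,"wy":0,"wz":0},{"x":0,"y":0,"z":-0.5,"wx":0,"wy":0,"wz":0}])

```text
t: 8.93
eef_pos: [0.4753, -0.1869, 0.1395]
tool_rot: [0.001, 1.0, 0.016, 0.004]
contact_force: [-0.1, -0.8, -3.4]
gripper_width: 0.216
```

```bash
python3 - <<'E'
from h import *
w=jw((0,-112,15));y=Jg[2];print(w);go([w[0],w[1],.13],down(y))
E
```

```text
[0.63112556 0.02584942 0.015     ]
d [ 0.8118 -1.0386  0.0507] w [ 0.0008 -0.0024  0.0253]
```

Call:
jog_arm(plan=[{"x":0.13,"y":-0.16,"z":0,"wx":0,"wy":-0.002,"wz":0.0253},{"x":0.26,"y":-0.32,"z":0,"wx":0,"wy":-0.002,"wz":0.0253},{"x":0.39,"y":-0.48,"z":0,"wx":0,"wy":-0.002,"wz":0.0253},{"x":0.52,"y":-0.64,"z":0,"wx":0,"wy":-0.002,"wz":0.0253},{"x":0.65,"y":-0.8,"z":0,"wx":0,"wy":-0.002,"wz":0.0253},{"x":0.78,"y":-0.96,"z":0.02,"wx":0,"wy":-0.002,"wz":0.0253},{"x":0.81,"y":-1,"z":0.04,"wx":0.001,"wy":-0.002,"wz":0.0253},{"x":0.81,"y":-1,"z":0.04,"wx":0.001,"wy":-0.002,"wz":0.0253},{"x":0.81,"y":-1,"z":0.04,"wx":0.001,"wy":-0.002,"wz":0.0253}])

```text
t: 9.68
eef_pos: [0.63, 0.0186, 0.1305]
tool_rot: [-0.0, 1.0, -0.023, -0.001]
contact_force: [0.1, -0.3, -2.2]
gripper_width: 0.211
```

```bash
python3 - <<'E'
from h import *
w=jw((0,-112,15));y=Jg[2];go([w[0],w[1],.13],down(y));go([w[0],w[1],.062],down(y))
E
```

```text
d [ 0.0038 -0.0362  0.0027] w [-0.0001  0.0006  0.0005]
d [ 0.0044 -0.0361  0.3427] w [-0.0001  0.0006  0.0005]
```

Call:
jog_arm(plan=[{"x":0.004,"y":-0.036,"z":0.0,"wx":0,"wy":0,"wz":0},{"x":0.004,"y":-0.036,"z":0.1,"wx":0,"wy":0,"wz":0},{"x":0.004,"y":-0.036,"z":0.2,"wx":0,"wy":0,"wz":0},{"x":0.004,"y":-0.036,"z":0.27,"wx":0,"wy":0,"wz":0},{"x":0.004,"y":-0.036,"z":0.31,"wx":0,"wy":0,"wz":0},{"x":0.004,"y":-0.036,"z":0.32,"wx":0,"wy":0,"wz":0},{"x":0.004,"y":-0.036,"z":0.32,"wx":0,"wy":0,"wz":0}])

```text
t: 10.27
eef_pos: [0.6306, 0.0251, 0.0663]
tool_rot: [0.0, 1.0, -0.024, -0.001]
contact_force: [0.1, 0.2, -2.9]
gripper_width: 0.216
```

```bash
python3 - <<'E'
from h import *
w=jw((0,-112,15));y=Jg[2];print(pose()[0]);go([w[0],w[1],.0525],down(y))
E
```

```text
[0.63064374 0.02505105 0.06633744]
d [ 0.0024 -0.0041  0.0692] w [0.     0.0008 0.0001]
```

Call:
jog_arm(plan=[{"x":0.002,"y":-0.004,"z":0.01,"wx":0,"wy":0,"wz":0},{"x":0.002,"y":-0.004,"z":0.022,"wx":0,"wy":0,"wz":0},{"x":0.002,"y":-0.004,"z":0.034,"wx":0,"wy":0,"wz":0},{"x":0.002,"y":-0.004,"z":0.046,"wx":0,"wy":0,"wz":0},{"x":0.002,"y":-0.004,"z":0.058,"wx":0,"wy":0,"wz":0},{"x":0.002,"y":-0.004,"z":0.069,"wx":0,"wy":0,"wz":0},{"x":0.002,"y":-0.004,"z":0.069,"wx":0,"wy":0,"wz":0}])

```text
t: 10.85
eef_pos: [0.6307, 0.0258, 0.052]
tool_rot: [0.0, 1.0, -0.024, -0.002]
contact_force: [-0.2, -0.2, -2.5]
gripper_width: 0.22
```

Call:
jog_arm(plan=[{"x":0,"y":0,"z":0.006,"wx":0,"wy":0,"wz":0},{"x":0,"y":0,"z":0.006,"wx":0,"wy":0,"wz":0}])

```text
t: 11.02
eef_pos: [0.6309, 0.0259, 0.0511]
tool_rot: [0.0, 1.0, -0.024, -0.002]
contact_force: [-0.3, -0.6, -0.1]
gripper_width: 0.22
```

Call:
jog_arm(plan=[{"x":0,"y":0,"z":0,"wx":0,"wy":0,"wz":0},{"x":0,"y":0,"z":0,"wx":0,"wy":0,"wz":0},{"x":0,"y":0,"z":0,"wx":0,"wy":0,"wz":0},{"x":0,"y":0,"z":0,"wx":0,"wy":0,"wz":0},{"x":0,"y":0,"z":-0.1,"wx":0,"wy":0,"wz":0},{"x":0,"y":0,"z":-0.25,"wx":0,"wy":0,"wz":0},{"x":-0.05,"y":0,"z":-0.4,"wx":0,"wy":0,"wz":0},{"x":-0.2,"y":0,"z":-0.5,"wx":0,"wy":0,"wz":0},{"x":-0.4,"y":0,"z":-0.6,"wx":0,"wy":0,"wz":0},{"x":-0.5,"y":0,"z":-0.65,"wx":0,"wy":0,"wz":0},{"x":-0.6,"y":0,"z":-0.7,"wx":0,"wy":0,"wz":0}], hand=0.1)

```text
t: 11.93
eef_pos: [0.5098, 0.0316, 0.1927]
tool_rot: [0.0, 1.0, -0.024, -0.001]
contact_force: [-0.1, 0.2, 0.2]
gripper_width: 0.55
```

```bash
python3 - <<'E'
from h import *
print(pose()[0],monitor.get_obs()['q'])
t=cams.read_camera('top')[:,:,::-1];s=cams.read_camera('scene')[:,:,::-1]
a=cv2.resize(t[100:255,165:365],None,fx=2,fy=2,interpolation=cv2.INTER_CUBIC)
b=cv2.resize(s[180:390,285:475],None,fx=2.6,fy=2.6,interpolation=cv2.INTER_CUBIC)
c=np.zeros((546,800,3),np.uint8);c[:a.shape[0],:300]=a[:,100:];c[:b.shape[0],306:306+494]=b
# draw jig poles of model in scene: rack rectangle, pedal
cv2.imwrite('pics/placed2.png',c)
E
```

```text
[0.50980146 0.03163356 0.192728  ] [-0.11704824  0.28020693 -0.07897047  1.9960706   0.02804346  0.86852972
 -1.8290901 ]
```

View pics/placed2.png

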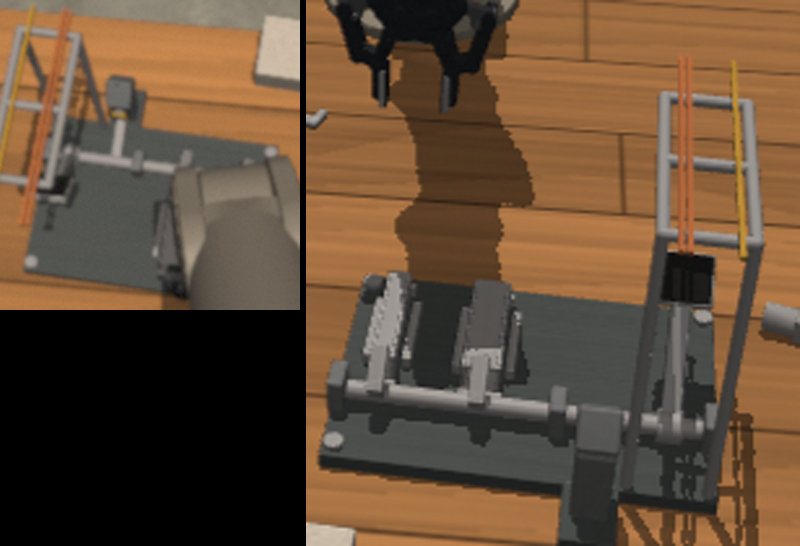

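Both tubes sit in their pockets, at about (390,315) and (487,320), and the lever is still up. Next I'll work out which wrist orientation for the slanted press stays within the joint ranges.

```bash
python3 - <<'E'
from h import *
import itertools
q0=np.array([1.163,.477,.022,1.555,-.011,1.109,-.083]);P0=np.array([.1994,-.6449,.25]);R0=R.from_quat([.988784,.14935,0,0])
q1=monitor.get_obs()['q'];P1,R1=pose();J=Jg
def ori(q,s,c):
    r=R.from_euler('z',s[0]*q[0]+c[0])
    for i,ax in enumerate('yzyzyz'): r=r*R.from_euler(ax,s[i+1]*q[i+1])
    return r*R.from_euler('z',c[1])
best=[]
for s in itertools.product([1,-1],repeat=7):
    if s[1]<0: continue
    for c0 in np.arange(0,4)*np.pi/2:
      for c1 in np.arange(0,4)*np.pi/2:
        e=sum((ori(q,s,(c0,c1)).inv()*Rr).magnitude() for q,Rr in((q0,R0),(q1,R1)))
        best.append((e,s,c0,c1))
best.sort(key=lambda b:b[0]);print(best[:4])
E
```

```text
[(0.0009284925861000631, (-1, 1, -1, 1, -1, 1, -1), np.float64(0.0), np.float64(1.5707963267948966)), (0.0035095602668702226, (-1, 1, -1, 1, -1, 1, -1), np.float64(1.5707963267948966), np.float64(3.141592653589793)), (0.0035095602668706225, (-1, 1, -1, 1, -1, 1, -1), np.float64(4.71238898038469), np.float64(0.0)), (0.004578673758952861, (-1, 1, -1, 1, -1, 1, -1), np.float64(3.141592653589793), np.float64(4.71238898038469))]
```

```bash
cat > kin.py <<'E'
from h import *
S=[-1,1,-1,1,-1,1,-1]
LO=np.array([-2.96,-.34,-1.41,.24,-1.37,.17,-2.96]);HI=np.array([2.96,2.1,1.46,2.44,4.51,1.92,2.96])
def fk(q,L):
    r=R.from_euler('z',-q[0]);p=np.array([0,0,L[0]])
    r=r*R.from_euler('y',q[1])*R.from_euler('z',-q[2]);p=p+r.apply([L[4],0,L[1]])
    r=r*R.from_euler('y',q[3])*R.from_euler('z',-q[4]);p=p+r.apply([L[5],0,L[2]])
    r=r*R.from_euler('y',q[5])*R.from_euler('z',-q[6]+np.pi/2);p=p+r.apply([0,0,L[3]])
    return p,r
E
python3 - <<'E'
from kin import *
q0=np.array([1.16287253,0.47696072,0.02238361,1.55542344,-0.01148845,1.10931173,-0.08310127]);P0=np.array([.19937,-.64489,.25002])
q1=monitor.get_obs()['q'];P1,R1=pose()
f=lambda L:np.r_[fk(q0,L)[0]-P0,fk(q1,L)[0]-P1]
for k in(4,6):
    s=least_squares(lambda x:np.r_[f(np.r_[x,np.zeros(6-k)]),1e-4*(x[:4]-[.36,.42,.4,.3])],[.36,.42,.4,.3]+[0]*(k-4));L=np.r_[s.x,np.zeros(6-k)]
    print(L.round(4),f(L).round(4))
    np.save('L%d.npy'%k,L)
L=np.load('L4.npy')
def ik(p,Rt,q):
    s=least_squares(lambda x:np.r_[(fk(x,L)[0]-p)*10,(fk(x,L)[1].inv()*Rt).as_rotvec()*3,.01*(x-q)],q,bounds=(LO+.03,HI-.03));
    return s.x,np.linalg.norm(fk(s.x,L)[0]-p),(fk(s.x,L)[1].inv()*Rt).magnitude()
for th in(40,):
  for yaw in(0,90,-90):
    for az in(90,135,180): # direction of gripper body lean: 90:+y, 180: toward robot
        d=Jg[2]+np.radians(az); ax=[-np.sin(d),np.cos(d),0] # tilt body towards d
        Rt=R.from_rotvec(np.array(ax)*np.radians(th))*down(Jg[2]+np.radians(yaw)); 
        for t in((5,130,150),(-35,130,65)):
            x,e,m=ik(jw(t)-Rt.as_matrix()[:,2]*.019,Rt,q1); print(yaw,az,t,Rt.as_matrix()[:,2].round(2),x.round(2),e.round(4),m.round(3))
E
```

```text
[-16.1388   0.6623   0.4033 -15.9681   0.       0.    ] [ 0.0558  0.0312 -0.0119  0.0014  0.0535  0.0119]
[-272.8047   -2.5452    3.0209 -280.7995    1.0756    4.0711] [ 0.0218  0.0087 -0.0004 -0.0026  0.0124  0.0004]Traceback (most recent call last):
  File "<stdin>", line 19, in <module>
AttributeError: 'float' object has no attribute 'round'
```

```bash
cat >> kin.py <<'E'
def fk(q,L):
    r=R.from_euler('z',-q[0]);p=np.array([0,0,L[0]])
    r=r*R.from_euler('y',q[1]);p=p+r.apply([0,L[6],0]);r=r*R.from_euler('z',-q[2]);p=p+r.apply([L[4],0,L[1]])
    r=r*R.from_euler('y',q[3])*R.from_euler('z',-q[4]);p=p+r.apply([L[5],0,L[2]])
    r=r*R.from_euler('y',q[5]);p=p+r.apply([L[7],0,0]);r=r*R.from_euler('z',-q[6]+np.pi/2);p=p+r.apply([0,0,L[3]])
    return p,r
E
python3 - <<'E'
from kin import *
q0=np.array([1.16287253,0.47696072,0.02238361,1.55542344,-0.01148845,1.10931173,-0.08310127]);P0=np.array([.19937,-.64489,.25002])
q1=monitor.get_obs()['q'];P1,R1=pose()
f=lambda L:np.r_[fk(q0,L)[0]-P0,fk(q1,L)[0]-P1]
x0=np.array([.36,.42,.4,.3,0,0,0,0]);w=np.array([1,1,1,1,1,1,.1,1])
s=least_squares(lambda x:np.r_[f(x),.01*w*(x-x0)],x0);L=s.x;print(L.round(4),f(L).round(4));np.save('L.npy',L)
def ik(p,Rt,q):
    s=least_squares(lambda x:np.r_[(fk(x,L)[0]-p)*10,(fk(x,L)[1].inv()*Rt).as_rotvec()*3,.01*(x-q)],q,bounds=(LO+.03,HI-.03));
    return s.x,np.linalg.norm(fk(s.x,L)[0]-p),(fk(s.x,L)[1].inv()*Rt).magnitude()
for yaw in(0,90):
    for az in(90,135,180):
        d=Jg[2]+np.radians(az); ax=[np.sin(d),-np.cos(d),0]
        Rt=R.from_rotvec(-np.array(ax)*np.radians(40))*down(Jg[2]+np.radians(yaw)); q=q1
        for t in((5,130,150),(-35,130,65)):
            x,e,m=ik(jw(t)-Rt.as_matrix()[:,2]*.019,Rt,q); q=x;print(yaw,az,t,Rt.as_matrix()[:,2].round(2),x.round(2),'%.4f %.3f'%(e,m))
E
```

```text
[ 0.3289  0.5237  0.4753  0.3297  0.0044  0.0009 -0.0624 -0.0017] [-0.0004 -0.0001 -0.     -0.0001  0.0004  0.    ]
0 90 (5, 130, 150) [-0.03 -0.64 -0.77] [-0.83  0.88  0.19  1.24  0.36  1.52 -2.39] 0.0000 0.000
0 90 (-35, 130, 65) [-0.03 -0.64 -0.77] [-0.85  0.93  0.17  1.36  0.35  1.39 -2.49] 0.0000 0.000
0 135 (5, 130, 150) [ 0.43 -0.48 -0.77] [-0.95  0.63  0.18  1.73  0.73  0.98 -2.89] 0.0000 0.000
0 135 (-35, 130, 65) [ 0.43 -0.48 -0.77] [-1.18  0.75  0.44  1.85  0.6   0.77 -2.93] 0.0000 0.000
0 180 (5, 130, 150) [ 0.64 -0.03 -0.77] [-1.3   0.49  0.75  2.12  0.65  0.2  -2.93] 0.0062 0.048
0 180 (-35, 130, 65) [ 0.64 -0.03 -0.77] [-1.32  0.63  0.71  2.12  0.53  0.2  -2.93] 0.0190 0.146
90 90 (5, 130, 150) [-0.03 -0.64 -0.77] [-0.68  0.89 -0.06  1.21  0.52  1.59 -0.92] 0.0000 0.000
90 90 (-35, 130, 65) [-0.03 -0.64 -0.77] [-0.71  0.94 -0.08  1.33  0.52  1.46 -1.03] 0.0000 0.000
90 135 (5, 130, 150) [ 0.43 -0.48 -0.77] [-0.76  0.64 -0.07  1.7   0.87  1.08 -1.41] 0.0000 0.000
90 135 (-35, 130, 65) [ 0.43 -0.48 -0.77] [-0.81  0.73 -0.07  1.79  0.93  0.99 -1.59] 0.0000 0.000
90 180 (5, 130, 150) [ 0.64 -0.03 -0.77] [-0.52  0.46 -0.22  2.05  1.46  0.55 -2.02] 0.0000 0.000
90 180 (-35, 130, 65) [ 0.64 -0.03 -0.77] [-0.52  0.59 -0.28  2.14  1.78  0.63 -2.4 ] 0.0000 0.000
```

The press pose leaning out to +y is reachable, so I'll use yaw 90 and a 40° lean. First I rise clear of the rack, then turn and lean on the +y side with the gripper shut.

```bash
cat >> h.py <<'E'
def slant(deg=40):
    d=Jg[2]+np.pi/2; return R.from_rotvec(-np.array([np.sin(d),-np.cos(d),0])*np.radians(deg))*down(Jg[2]+np.pi/2)
def tip(p,Rt): return jw(p)-Rt.as_matrix()[:,2]*.019   # TCP for tip at jig mm
E
python3 - <<'E'
from h import *
Rt=slant();print(Rt.as_matrix().round(2));A=tip((12,257,293),Rt);print(A)
go([.5,.06,.385],down(Jg[2]));go([.58,.2,.45],Rt);go([.62,.40,.42],Rt)
E
```

```text
[[ 0.04  1.   -0.03]
 [ 0.77 -0.05 -0.64]
 [-0.64  0.   -0.77]]
[0.6613313  0.40605323 0.30755484]
d [-0.0558 -0.139  -0.9587] w [0.     0.0006 0.0004]
d [ 0.3105 -0.8569 -1.2844] w [-0.1742 -0.1735 -0.4772]
d [ 0.4638 -1.8652 -1.1347] w [-0.1742 -0.1735 -0.4772]
```

Call:
jog_arm(plan=[{"x":0,"y":0,"z":-0.2,"wx":0,"wy":0,"wz":0},{"x":0,"y":0,"z":-0.4,"wx":0,"wy":0,"wz":-0.03},{"x":0,"y":-0.05,"z":-0.6,"wx":-0.012,"wy":-0.012,"wz":-0.065},{"x":0,"y":-0.1,"z":-0.8,"wx":-0.024,"wy":-0.024,"wz":-0.1},{"x":0.05,"y":-0.15,"z":-0.95,"wx":-0.04,"wy":-0.04,"wz":-0.135},{"x":0.1,"y":-0.2,"z":-1,"wx":-0.055,"wy":-0.055,"wz":-0.17},{"x":0.15,"y":-0.3,"z":-1,"wx":-0.07,"wy":-0.07,"wz":-0.205},{"x":0.2,"y":-0.4,"z":-1,"wx":-0.085,"wy":-0.085,"wz":-0.24}], hand=-1)

```text
t: 12.7
eef_pos: [0.5555, 0.1099, 0.3944]
tool_rot: [0.124, 0.923, 0.339, -0.13]
contact_force: [-0.0, 0.8, -0.2]
gripper_width: -0.001
```

```bash
python3 - <<'E'
from h import *
Rt=slant();print(pose()[0],monitor.get_obs()['q'].round(2));go([.60,.22,.45],Rt);go([.62,.40,.42],Rt)
E
```

```text
[0.5554989  0.10987934 0.3943546 ] [-0.28  0.34 -0.2   1.48  0.28  1.63 -1.37]
d [ 0.4005 -0.221  -0.4699] w [-0.0878 -0.0916 -0.2417]
d [ 1.0573 -0.8415 -0.6313] w [-0.0878 -0.0916 -0.2417]
```

Call:
jog_arm(plan=[{"x":0.1,"y":-0.05,"z":-0.16,"wx":-0.012,"wy":-0.012,"wz":-0.035},{"x":0.2,"y":-0.1,"z":-0.32,"wx":-0.025,"wy":-0.025,"wz":-0.07},{"x":0.4,"y":-0.22,"z":-0.47,"wx":-0.037,"wy":-0.038,"wz":-0.105},{"x":0.5,"y":-0.32,"z":-0.5,"wx":-0.05,"wy":-0.05,"wz":-0.14},{"x":0.6,"y":-0.42,"z":-0.52,"wx":-0.062,"wy":-0.064,"wz":-0.175},{"x":0.73,"y":-0.53,"z":-0.55,"wx":-0.075,"wy":-0.078,"wz":-0.21},{"x":0.86,"y":-0.65,"z":-0.6,"wx":-0.088,"wy":-0.0916,"wz":-0.2417},{"x":1,"y":-0.8,"z":-0.62,"wx":-0.088,"wy":-0.0916,"wz":-0.2417},{"x":1,"y":-0.84,"z":-0.62,"wx":-0.088,"wy":-0.0916,"wz":-0.2417}])

```text
t: 13.45
eef_pos: [0.6145, 0.3619, 0.4179]
tool_rot: [0.228, 0.69, 0.641, -0.248]
contact_force: [0.8, 0.5, -2.5]
gripper_width: 0.001
```

```bash
python3 - <<'E'
from h import *
Rt=slant();print(pose()[0],monitor.get_obs()['q'].round(2));go(tip((12,257,293),Rt),Rt);go(tip((12,160,178),Rt),Rt);go(tip((12,128,145),Rt),Rt)
E
```

```text
[0.61453463 0.361853   0.41792599] [-1.13  0.85  0.82  0.93  0.02  1.91 -0.47]
d [0.5339 0.2185 0.2745] w [-0.0064 -0.0031 -0.006 ]
d [0.5247 0.2337 1.0265] w [-0.0064 -0.0031 -0.006 ]
d [0.506  0.2387 1.2555] w [-0.0064 -0.0031 -0.006 ]
```

Call:
jog_arm(plan=[{"x":0.13,"y":0.05,"z":0.05,"wx":0,"wy":0,"wz":0},{"x":0.27,"y":0.1,"z":0.12,"wx":-0.003,"wy":-0.001,"wz":-0.003},{"x":0.4,"y":0.16,"z":0.2,"wx":-0.006,"wy":-0.003,"wz":-0.006},{"x":0.534,"y":0.218,"z":0.274,"wx":-0.006,"wy":-0.003,"wz":-0.006},{"x":0.534,"y":0.218,"z":0.274,"wx":-0.006,"wy":-0.003,"wz":-0.006},{"x":0.534,"y":0.218,"z":0.274,"wx":-0.006,"wy":-0.003,"wz":-0.006}])

```text
t: 13.95
eef_pos: [0.6612, 0.4063, 0.3041]
tool_rot: [0.236, 0.679, 0.648, -0.25]
contact_force: [-0.8, 0.1, 1.0]
gripper_width: 0.0
```

```bash
python3 - <<'E'
from h import *
Rt=slant();print(pose()[0],monitor.get_obs()['q'].round(2));go(tip((12,257,293),Rt),Rt);go(tip((12,160,183),Rt),Rt);go(tip((12,128,145),Rt),Rt)
t=cams.read_camera('top')[:,:,::-1];s=cams.read_camera('scene')[:,:,::-1]
c=np.zeros((480,760,3),np.uint8);c[:,:400]=s[:,240:640];a=cv2.resize(t[60:300,100:280],None,fx=2,fy=2);c[:,400:]=a
cv2.imwrite('pics/pre.png',c)
E
```

```text
[0.66118383 0.40625615 0.30413306] [-1.07  1.03  0.77  0.83 -0.05  1.85 -0.52]
d [-0.0118  0.0007 -0.0124] w [-0.0011  0.0012  0.0007]
d [-0.0271  0.0031  0.7207] w [-0.0011  0.0012  0.0007]
d [-0.0266  0.004   0.9691] w [-0.0011  0.0012  0.0007]
```

View pics/pre.png

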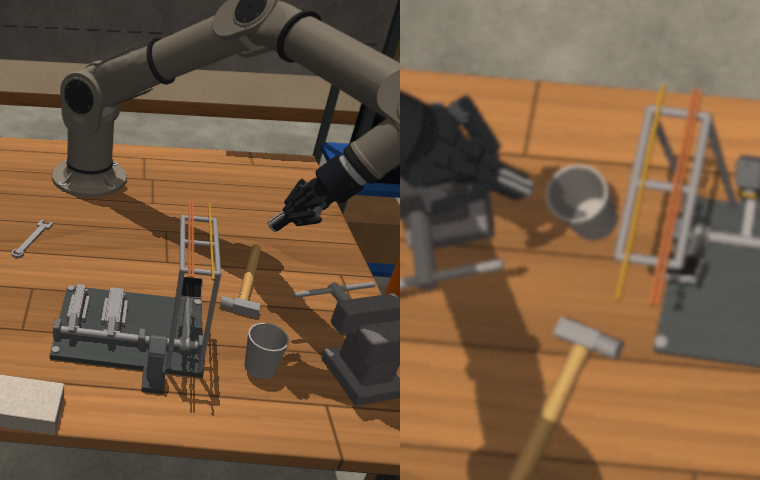

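The gripper leans in from +y as intended. The cup, with its rim at top px (189,157) and scene px (506,335), stands near the path, so I'll check its clearance.

```bash
python3 - <<'E'
from h import *
p,e=tri((506,336),(189,157.5));print('rim',p,e,'jig',R.from_euler('z',-Jg[2]).apply(p-[Jg[0],Jg[1],0])*1000)
print('rim diam', np.linalg.norm(at_z('scene',(486,336),p[2])-at_z('scene',(527,336),p[2])))
b=at_z('scene',(504,371),0);print('base',R.from_euler('z',-Jg[2]).apply(b-[Jg[0],Jg[1],0])*1000)
for c in [(555,330),(620,350)]:
    h=at_z('top',(100+(c[0]-400)/2,60+c[1]/2),.03);print('hammer head',R.from_euler('z',-Jg[2]).apply(h-[Jg[0],Jg[1],0])*1000)
E
```

```text
rim [0.74283277 0.4123239  0.08864881] 0.0007009723722707247 jig [ 93.10864372 279.37169703  88.64880971]
rim diam 0.08246321081838669
base [1.03071654e+02 2.91079922e+02 1.11022302e-13]
hammer head [-75.66792885 292.6472035   30.        ]
hammer head [-90.50074074 202.73510685  30.        ]
```

Clear on all sides: the cup is ≥60 mm below and the hammer head lower still. Moving in to about 20 mm above the pedal.

Call:
jog_arm(plan=[{"x":-0.02,"y":0.003,"z":0.15,"wx":0,"wy":0.001,"wz":0},{"x":-0.026,"y":0.003,"z":0.3,"wx":0,"wy":0.001,"wz":0},{"x":-0.027,"y":0.003,"z":0.45,"wx":0,"wy":0.001,"wz":0},{"x":-0.027,"y":0.003,"z":0.6,"wx":0,"wy":0.001,"wz":0},{"x":-0.027,"y":0.003,"z":0.72,"wx":0,"wy":0.001,"wz":0},{"x":-0.027,"y":0.003,"z":0.82,"wx":0,"wy":0.001,"wz":0},{"x":-0.027,"y":0.004,"z":0.87,"wx":0,"wy":0.001,"wz":0},{"x":-0.027,"y":0.004,"z":0.87,"wx":0,"wy":0.001,"wz":0},{"x":-0.027,"y":0.004,"z":0.87,"wx":0,"wy":0.001,"wz":0}])

```text
t: 14.8
eef_pos: [0.6575, 0.2907, 0.1814]
tool_rot: [0.235, 0.681, 0.648, -0.245]
contact_force: [-0.2, 0.6, -0.1]
gripper_width: 0.002
```

```bash
cat > path.py <<'E'
from h import *
Rt=slant()
P,r=pose();t=P+r.as_matrix()[:,2]*.019;print('tip jig',(R.from_euler('z',-Jg[2]).apply(t-[Jg[0],Jg[1],0])*1000).round(1),monitor.get_obs()['contact_force'].round(1),'q',monitor.get_obs()['q'].round(2))
for th in(0,.1,.2,.3,.4,.5,.54,.57,.6):
    f=np.radians(51.5)-th; x=79-119*np.cos(f);z=30+119*np.sin(f);s=.6-th
    print(th,end=' ');go(tip((x+15*np.cos(s)*(s/.6)*.5+3,128,z+7+8*np.sin(s)),Rt),Rt)
E
python3 path.py
```

```text
tip jig [ 13.8 141.7 166.8] [-0.2  0.6 -0.1] q [-1.09  0.98  0.76  1.25 -0.02  1.46 -0.52]
0 d [0.0505 0.0015 0.1673] w [ 0.0006 -0.0017 -0.0008]
0.1 d [ 0.0777 -0.0468  0.2001] w [ 0.0006 -0.0017 -0.0008]
0.2 d [ 0.1077 -0.0919  0.2363] w [ 0.0006 -0.0017 -0.0008]
0.3 d [ 0.1403 -0.1331  0.2756] w [ 0.0006 -0.0017 -0.0008]
0.4 d [ 0.1751 -0.1699  0.3175] w [ 0.0006 -0.0017 -0.0008]
0.5 d [ 0.2117 -0.202   0.3617] w [ 0.0006 -0.0017 -0.0008]
0.54 d [ 0.2268 -0.2133  0.3799] w [ 0.0006 -0.0017 -0.0008]
0.57 d [ 0.2383 -0.2213  0.3938] w [ 0.0006 -0.0017 -0.0008]
0.6 d [ 0.2499 -0.2287  0.4077] w [ 0.0006 -0.0017 -0.0008]
```

Call:
jog_arm(plan=[{"x":0.03,"y":0,"z":0.08,"wx":0,"wy":-0.0017,"wz":0},{"x":0.05,"y":0.001,"z":0.14,"wx":0,"wy":-0.0017,"wz":0},{"x":0.05,"y":0.001,"z":0.167,"wx":0,"wy":-0.0017,"wz":0},{"x":0.06,"y":-0.015,"z":0.178,"wx":0,"wy":-0.0017,"wz":0},{"x":0.069,"y":-0.03,"z":0.189,"wx":0,"wy":-0.0017,"wz":0},{"x":0.078,"y":-0.047,"z":0.2,"wx":0,"wy":-0.0017,"wz":0}])

```text
t: 15.3
eef_pos: [0.6487, 0.2772, 0.1418]
tool_rot: [0.238, 0.681, 0.648, -0.246]
contact_force: [3.6, -1.2, 2.6]
gripper_width: -0.001
```

```bash
python3 path.py
```

```text
tip jig [  5.6 127.7 127.3] [ 3.6 -1.2  2.6] q [-1.1   1.    0.75  1.32 -0.03  1.38 -0.54]
0 d [-0.0226  0.0432 -0.029 ] w [ 0.0015  0.0002 -0.0012]
0.1 d [ 0.0047 -0.0053  0.0035] w [ 0.0015  0.0002 -0.0012]
0.2 d [ 0.0349 -0.0504  0.0394] w [ 0.0015  0.0002 -0.0012]
0.3 d [ 0.0676 -0.0918  0.0784] w [ 0.0015  0.0002 -0.0012]
0.4 d [ 0.1026 -0.1288  0.12  ] w [ 0.0015  0.0002 -0.0012]
0.5 d [ 0.1395 -0.161   0.1639] w [ 0.0015  0.0002 -0.0012]
0.54 d [ 0.1547 -0.1724  0.182 ] w [ 0.0015  0.0002 -0.0012]
0.57 d [ 0.1662 -0.1804  0.1958] w [ 0.0015  0.0002 -0.0012]
0.6 d [ 0.1779 -0.1879  0.2097] w [ 0.0015  0.0002 -0.0012]
```

Contact begins at about 4 N. Following the arc.

Call:
jog_arm(plan=[{"x":0.012,"y":-0.02,"z":0.015,"wx":0.001,"wy":0,"wz":-0.001},{"x":0.023,"y":-0.035,"z":0.027,"wx":0.001,"wy":0,"wz":-0.001},{"x":0.035,"y":-0.05,"z":0.039,"wx":0.001,"wy":0,"wz":-0.001},{"x":0.046,"y":-0.064,"z":0.052,"wx":0.001,"wy":0,"wz":-0.001},{"x":0.057,"y":-0.078,"z":0.065,"wx":0.001,"wy":0,"wz":-0.001},{"x":0.068,"y":-0.092,"z":0.078,"wx":0.001,"wy":0,"wz":-0.001}])

```text
t: 15.8
eef_pos: [0.6301, 0.2783, 0.1209]
tool_rot: [0.237, 0.68, 0.648, -0.247]
contact_force: [2.8, -2.3, 3.4]
gripper_width: 0.003
```

```bash
python3 path.py
```

```text
tip jig [-13.  127.9 106.3] [ 2.8 -2.3  3.4] q [-1.12  1.01  0.74  1.37 -0.04  1.34 -0.56]
0 d [-0.0908  0.1361 -0.1085] w [ 0.0005  0.0003 -0.0003]
0.1 d [-0.0634  0.0878 -0.0759] w [ 0.0005  0.0003 -0.0003]
0.2 d [-0.033   0.0429 -0.0398] w [ 0.0005  0.0003 -0.0003]
0.3 d [-0.0002  0.0017 -0.0008] w [ 0.0005  0.0003 -0.0003]
0.4 d [ 0.0349 -0.0351  0.041 ] w [ 0.0005  0.0003 -0.0003]
0.5 d [ 0.0719 -0.067   0.085 ] w [ 0.0005  0.0003 -0.0003]
0.54 d [ 0.0872 -0.0783  0.1031] w [ 0.0005  0.0003 -0.0003]
0.57 d [ 0.0988 -0.0862  0.1169] w [ 0.0005  0.0003 -0.0003]
0.6 d [ 0.1104 -0.0936  0.1308] w [ 0.0005  0.0003 -0.0003]
```

Call:
jog_arm(plan=[{"x":0.012,"y":-0.012,"z":0.014,"wx":0,"wy":0,"wz":0},{"x":0.023,"y":-0.024,"z":0.027,"wx":0,"wy":0,"wz":0},{"x":0.035,"y":-0.035,"z":0.041,"wx":0,"wy":0,"wz":0},{"x":0.047,"y":-0.046,"z":0.056,"wx":0,"wy":0,"wz":0},{"x":0.06,"y":-0.057,"z":0.07,"wx":0,"wy":0,"wz":0},{"x":0.072,"y":-0.067,"z":0.085,"wx":0,"wy":0,"wz":0}])

```text
t: 16.3
eef_pos: [0.6175, 0.2789, 0.099]
tool_rot: [0.238, 0.68, 0.648, -0.247]
contact_force: [5.1, -0.2, 13.0]
gripper_width: 0.004
```

```bash
python3 path.py
```

```text
tip jig [-25.6 127.9  84.5] [ 5.1 -0.2 13. ] q [-1.14  1.02  0.74  1.41 -0.05  1.3  -0.58]
0 d [-0.161   0.2    -0.1915] w [ 0.0011  0.0004 -0.0004]
0.1 d [-0.1336  0.1516 -0.159 ] w [ 0.0011  0.0004 -0.0004]
0.2 d [-0.1033  0.1066 -0.1231] w [ 0.0011  0.0004 -0.0004]
0.3 d [-0.0704  0.0654 -0.0841] w [ 0.0011  0.0004 -0.0004]
0.4 d [-0.0353  0.0285 -0.0424] w [ 0.0011  0.0004 -0.0004]
0.5 d [ 0.0017 -0.0036  0.0015] w [ 0.0011  0.0004 -0.0004]
0.54 d [ 0.017  -0.0149  0.0196] w [ 0.0011  0.0004 -0.0004]
0.57 d [ 0.0286 -0.0229  0.0334] w [ 0.0011  0.0004 -0.0004]
0.6 d [ 0.0402 -0.0303  0.0472] w [ 0.0011  0.0004 -0.0004]
```

Force is 14 N near the hump. Small steps from here.

Call:
jog_arm(plan=[{"x":0.009,"y":-0.009,"z":0.01,"wx":0,"wy":0,"wz":0},{"x":0.017,"y":-0.015,"z":0.02,"wx":0,"wy":0,"wz":0},{"x":0.023,"y":-0.019,"z":0.026,"wx":0,"wy":0,"wz":0}])

```text
t: 16.55
eef_pos: [0.6159, 0.2791, 0.0954]
tool_rot: [0.24, 0.68, 0.648, -0.245]
contact_force: [4.7, -0.5, 19.1]
gripper_width: -0.0
```

```bash
python3 path.py | sed -n '1p;8,10p'
```

```text
tip jig [-27.1 128.   80.9] [ 4.7 -0.5 19.1] q [-1.14  1.02  0.74  1.42 -0.05  1.29 -0.58]
0.54 d [ 0.005  -0.007   0.0058] w [ 0.0026  0.0009 -0.0012]
0.57 d [ 0.0166 -0.0151  0.0195] w [ 0.0026  0.0009 -0.0012]
0.6 d [ 0.0283 -0.0226  0.0333] w [ 0.0026  0.0009 -0.0012]
```

Call:
jog_arm(plan=[{"x":0.008,"y":-0.008,"z":0.009,"wx":0.001,"wy":0,"wz":0},{"x":0.013,"y":-0.012,"z":0.015,"wx":0.001,"wy":0,"wz":0},{"x":0.013,"y":-0.012,"z":0.015,"wx":0.001,"wy":0,"wz":0}])

```text
t: 16.8
eef_pos: [0.6156, 0.2791, 0.0947]
tool_rot: [0.241, 0.681, 0.647, -0.245]
contact_force: [3.4, -0.6, 16.4]
gripper_width: -0.001
```

```bash
python3 path.py | sed -n '1p;8,10p'
```

```text
tip jig [-27.4 128.   80.1] [ 3.4 -0.6 16.4] q [-1.14  1.02  0.74  1.42 -0.05  1.29 -0.59]
0.54 d [ 0.0025 -0.0053  0.0032] w [ 0.003   0.0012 -0.0019]
0.57 d [ 0.0141 -0.0134  0.0169] w [ 0.003   0.0012 -0.0019]
0.6 d [ 0.0258 -0.021   0.0307] w [ 0.003   0.0012 -0.0019]
```

Call:
jog_arm(plan=[{"x":0.014,"y":-0.01,"z":0.017,"wx":0,"wy":0,"wz":0},{"x":0.02,"y":-0.015,"z":0.024,"wx":0,"wy":0,"wz":0},{"x":0.024,"y":-0.018,"z":0.029,"wx":0,"wy":0,"wz":0},{"x":0.024,"y":-0.018,"z":0.029,"wx":0,"wy":0,"wz":0}])

```text
t: 17.13
eef_pos: [0.613, 0.2793, 0.0886]
tool_rot: [0.242, 0.681, 0.647, -0.244]
contact_force: [3.8, -1.4, 5.6]
gripper_width: 0.0
```

```bash
python3 path.py | sed -n '1p;8,10p'
```

```text
tip jig [-30.  128.   74.1] [ 3.8 -1.4  5.6] q [-1.15  1.03  0.73  1.43 -0.05  1.28 -0.59]
0.54 d [-0.0172  0.0081 -0.0198] w [ 0.0037  0.0012 -0.0023]
0.57 d [-0.0056 -0.0001 -0.0061] w [ 0.0037  0.0012 -0.0023]
0.6 d [ 0.0061 -0.0077  0.0077] w [ 0.0037  0.0012 -0.0023]
```

Force dropped to about 6 N and the geometry gives ≈0.58 rad, so it is past the hump. Backing out along the tool axis, then looking.

Call:
jog_arm(plan=[{"x":0,"y":0,"z":-0.05,"wx":0,"wy":0,"wz":0},{"x":0,"y":0,"z":-0.15,"wx":0,"wy":0,"wz":0},{"x":0,"y":0,"z":-0.3,"wx":0,"wy":0,"wz":0},{"x":0,"y":0,"z":-0.5,"wx":0,"wy":0,"wz":0},{"x":0,"y":0,"z":-0.7,"wx":0,"wy":0,"wz":0},{"x":0,"y":0,"z":-0.9,"wx":0,"wy":0,"wz":0},{"x":0,"y":0,"z":-1,"wx":0,"wy":0,"wz":0},{"x":0,"y":0,"z":-1,"wx":0,"wy":0,"wz":0}])

```text
t: 17.8
eef_pos: [0.6162, 0.4146, 0.2442]
tool_rot: [0.241, 0.68, 0.65, -0.24]
contact_force: [0.9, 0.5, 0.2]
gripper_width: -0.0
```

```bash
python3 - <<'E'
from h import *
t=cams.read_camera('top')[:,:,::-1].copy();s=cams.read_camera('scene')[:,:,::-1].copy()
for n in('scene','top'): print(n,[(np.round(x['location'],1).tolist(),round(x['confidence'],2)) for x in finder.place_of(n,'pedal')[:2]])
print('latched pred',proj('scene',jw((-35,125,65))),proj('top',jw((-35,125,65))),'up',proj('scene',jw((5,125,123))))
b=cv2.resize(s[200:390,280:480],None,fx=2.8,fy=2.8,interpolation=cv2.INTER_CUBIC)
a=cv2.resize(t[150:260,215:365],None,fx=1.6,fy=1.6,interpolation=cv2.INTER_CUBIC)
c=np.zeros((532,800,3),np.uint8);c[:,:560]=b;c[:176,560:]=a
cv2.imwrite('pics/fin.png',c);o=monitor.get_obs();print(o['t'],o['contact_force'].round(1))
E
```

```text
scene [([428.9, 294.1], 0.77)]
top [([241.6, 215.5], 0.79)]
latched pred [[426.37987583 294.88613728]] [[240.66090796 215.09687011]] up [[429.76686485 286.31410931]]
18.0 [ 0.2  0.2 -0.8]
```

View pics/fin.png

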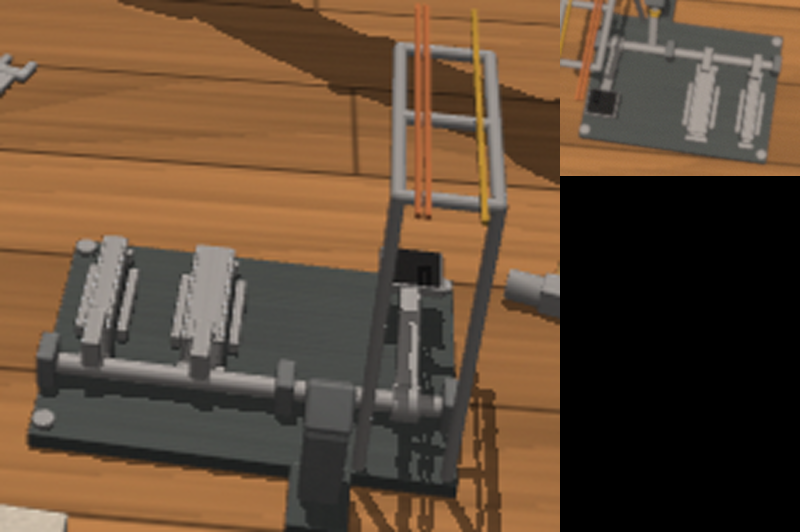

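The pedal stays down: it is seen at top px (242,215), against (241,215) predicted for latched. The hold-downs lie over both tubes and the gripper is clear, so I'm handing in.

```bash
python3 -c "
from h import *
print(bot.hand_in())"
```

```text
the job is handed in; nothing more can be done
None
```

The job is done and handed in at about 18 s of the 72 s allowed. The square tube lies in the wide pocket and the slim one in the narrow pocket, both placed while the lever was up. I then pressed the pedal past its hump with a 40° slant from the open +y side.

**Press force:** the highest reading I saw was about 20 N, but I only read it at the end of each move. It dropped to about 7 N once past the hump.

**Lever:** with the arm backed off, the pedal stayed down. It was at top pixel (242,215) against (241,215) predicted for latched, and the scene camera agreed to about 2.6 pixels. The lever angle itself was not measured directly.

**Tubes:** in the last picture both sit between their rails with the hold-downs over their ends. Seating was judged from the pictures and the release heights only. I read no contact of more than about 3 N while lowering them.

**Robot:** it was touching nothing at hand-in, with a wrist reading under 1 N.

**Other items:** I never moved against the long tube, screwdriver, hammer or wrench, but I did not measure them again at the end.

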